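# Close a bottle length gauge onto its stop

### The arm

A 7-joint arm with a two-finger parallel gripper is mounted at the origin on the work surface. World frame = base frame: x ahead of the robot, y to its left, z up, the work surface at z = 0. Lengths are in m, angles in degrees, forces in N, time in s.
With the tool pointing down it reaches from about 0.35 to 0.775 m from the base axis. Payload 3.1 kg.
Tool frame: the origin (TCP) lies on the centre line of the jaws, within the pads' length; the fingertips stand 17 mm ahead of it and the grasp point (between the pads) lies 2 mm behind it (robot.tip_reach is the distance from the TCP to the fingertips, in m); z points along the fingers, y is the direction in which the jaws open and shut (so a half turn about z gives the same grasp; the last joint's range is limited). The gripper opens to 85 mm and grips with 20 to 120 N. Pads are 22 mm wide; open, the fingers measure 114 mm over their backs; the gripper's body (76 mm by 85 mm) begins 54 mm behind the grasp point. The pads swing forward as they close: fully open they stand 13 mm farther back than shut.
Start: joints at [67.569, 17.813, 0.802, 86.603, -0.252, 75.585, -1.558], TCP at [0.189, -0.517, 0.248] pointing down, gripper open.
Joint ranges: [-154.91, 154.91], [-16.99, 109.72], [-72.82, 74.43], [7.12, 147.25], [-82.49, 262.49], [11.32, 116.49], [-174.64, 174.64]. Speed limits (degrees/s): [159.86, 159.86, 180, 180, 180, 180, 180].

### API

Orientations are given as [roll, pitch, yaw] about the fixed x, y, z axes, in that order (R = Rz(yaw) Ry(pitch) Rx(roll)).
In Python, from station import robot, fingers, vision, workorder, recognise gives the robot as it stands. Calls block until the motion is done:
- robot.move_to(position, orientation): joint-space move of the TCP to a pose.
- robot.line_to(position, orientation=None, velocity=0.15, f_stop=None): straight line of the TCP; orientation=None keeps the orientation; velocity is the mean speed in m/s. With f_stop (N) it stops when the force on the tool has changed by that much, and returns True; else False.
- robot.move_j(angles): joint-space move.
- fingers.gripper_to(opening, force=None): opening from 0.0 (shut) to 1.0 (fully open); force is the grip in N (None keeps the last); returns when the fingers have stopped.
- robot.pause(seconds).
- robot.inverse_kinematics(position, orientation): joint angles nearest the present ones, or None.
- vision.grab_frame(name): name is "scene" or "top" or "wrist"; returns the picture (420x560x3 uint8, red, green, blue); there is no depth.
- vision.calibration(name): a dict with "mtx" (3x3 intrinsics, pixels), "k1" (the pictures are not rectified: a ray, as slopes to the right and down, at radius r is drawn at 1 + k1 r^2 times it, then the intrinsics apply), "extrinsics" (4x4, takes a point from world to camera coordinates); the wrist camera has in their place "T_tool_cam" (4x4, takes a point from camera to tool coordinates, whose origin is the TCP and whose axes are the flange's). Camera axes: x right, y up, looking along -z (the intrinsics and any distortion apply to the point x, -y, -z); pixel columns grow to the right and rows downward; lengths in m; the calibration is good to about 2 mm. A picture is of the moment at which its call begins: read the wrist's pose just before it. calibration takes no time and is no camera call.
A pose or a line that the arm cannot do raises robot.PlanningError and nothing moves.
- workorder.close_job(): hands the job in, once; it reports no verdict.
Trained networks look in the newest picture that a camera, given by its name, has taken for a name from the list of things; names that differ only in an ending like _2 or _b are one class to them, and where a whole thing is asked for, a point or a joint stands for the part that bears it (a point fixed in the world has none). Each returns a list of dicts, best first, with "p" (0 to 1); they miss things now and then, are a little off and sometimes report something else, mostly with a low value. They report only what shows in the picture. A call takes as long as a camera call. They do not tell look-alikes from the thing itself.
- recognise(label, camera): "rect" ([centre column, centre row, width, height] in pixels, round what is visible of it).
Readings, each from a call of its own:
- robot.current_time_s(): time.
- robot.current_joint_positions(): joint angles.
- robot.current_dq(): joint speeds.
- robot.current_joint_torque(): joint torques, N m.
- robot.current_tool_pos(): TCP position.
- robot.current_eef_rot(): TCP orientation.
- robot.current_contact_force(): force on the tool from outside, world axes, zero at the start.
- robot.current_torque(): the same for the moment, N m.
- robot.current_finger_gap(): opening from 0.0 (shut) to 1.0 (fully open).
Only numpy, scipy, OpenCV 4.12 (cv2) and the standard library are available. Lean on these libraries where they do the work, as an engineer would, in place of code of your own. Each camera call takes 0.05 s, during which the arm holds its last target.

### The job

Gauge the bottle that lies in the length gauge: with the fingertips press down the black pad in the middle of the slider to free its friction hold, keep it pressed while you push the slider along its rail up to the stop block with the arrow on it, then let the pad come up again so that the slider stays held there, and take the hand away. Never drag the slider while its hold is on, do not touch the bottle in the cradle or lift it out of it, and leave the other things on the bench where they are.

Things in the scene. Friction and masses are not known exactly. Their poses are not given: they have to be found in the camera images.
- gauge: bench gauge for bottle lengths, fixed; grey base 150 x 390 mm, its top 20 mm above the bench. Origin: centre of its underside, on the bench. y runs along the rail, towards stop block and anvil; z up. Steel rail at x = -42 mm, white V-shaped cradle at x = +38 mm; an upright steel anvil plate (70 mm wide, top 108 mm above the bench) closes the cradle at y = +174 mm
- slider (a joint): travel of the slider along the rail, m: grows along the gauge's +y to 0.120, where the slider is hard against the stop block. An aluminium carriage 86 mm long, 46 mm wide, with a raised bridge at each end (top 66 mm above the bench) and the pad between them. With its hold on it takes about 17 to 26 N to drag; with the pad down about 1 N (plus 1 N for the bottle)
- brake_pad (a joint): how far the pad is pressed down, m: 0 up (hold on), 0.006 fully down on its end stop. Springs push it up: about 5 N press it 2 mm down, where the hold has let go (above that it still brakes), about 8 N press it fully down, so 4 to 5 mm is a safe depth to keep while pushing. It comes up by itself when let go and the hold is on again
- pad_top (a point): centre of the top of the ribbed black pad in the middle of the slider, 60 mm above the bench when up; it moves with the slider and with the pad. The pad measures 50 mm along the rail and 40 mm across; the end bridges of the slider begin 27 mm either side of its centre along the rail and rise 6 mm above the pad when it is up. Axes as the gauge's
- jaw_face (a point): centre of the jaw disc (36 mm across) on the slider's arm that faces the end of the bottle, 66 mm above the bench, 80 mm beside the pad's centre across the rail (gauge +x) and 46 mm ahead of it along the rail (gauge +y); moves with the slider
- stop_face (a point): face of the stop block (dark steel, 38 mm wide, 22 mm long, top 64 mm above the bench, an arrow engraved on its top, a clamp screw on its side) that the front end of the slider comes up against; the slider's front face lies 43 mm ahead of the pad's centre. At the stop the jaw is 153 mm from the anvil
- sample: the bottle lying in the cradle, amber body 56 mm in diameter, 150 mm long over its hood, 90 g, loose, its top 94 mm above the bench. Origin: in the middle of its length, on its axis; its y axis runs along it, from the hood to the base. The jaw pushes it along the cradle towards the anvil on the way; it is 3 mm shorter than the gap left at the stop
- tall_bottle: amber bottle standing beyond the gauge, 60 mm in diameter, 165 mm high, 100 g. Origin: centre of its underside
- short_bottle: clear bottle standing beyond the gauge, 58 mm in diameter, 115 mm high, 80 g. Origin: centre of its underside
- collar: white screw ring lying on the robot's side of the gauge, 54 mm across, 16 mm high. Origin: centre of its underside
- hood: white bottle hood standing on the robot's side of the gauge, 48 mm across, 44 mm high. Origin: centre of its underside
- weight: 500 g steel balance weight standing on the robot's side of the gauge, 38 mm across, 60 mm high. Origin: centre of its underside
- beaker: glass beaker to the left, 72 mm across, 95 mm high. Origin: centre of its underside
- length_bar: square steel length bar lying to the right, 150 x 20 x 20 mm. Origin: centre of its underside
There are look-alikes about, which are no part of the job. Leave any yellow look-alike of the sample alone.

How it is judged (in metres and radians):
On the way, in this order (a step that is already met when the one before it is completed fails the run):
1. the pad is pressed down (2 mm or more) before the slider has moved 6 mm (value of joint brake_pad above 0.002 m and distance of jaw_face from where it was at the start of the episode below 0.006 m), for 0.05 s.
2. the slider is pushed up to the stop (within 2 mm) with its pad still pressed (value of joint slider above 0.118 m and value of joint brake_pad above 0.001 m), for 0.05 s.
At the end, for the whole second after the job is handed in: the slider stands within 2 mm of the stop block, at rest, its pad up again (less than 1 mm down) so that the hold is on, and the bottle lies at rest in the cradle between jaw and anvil (value of joint slider above 0.118 m and value of joint brake_pad below 0.001 m and velocity of joint slider between -0.005 and 0.005 m/s and x of sample in the frame of gauge between 0.032 and 0.044 m and y of sample in the frame of gauge between 0.092 and 0.103 m and z of sample in the frame of gauge between 0.06 and 0.071 m and angle between the y axis of sample and the y axis of gauge, either way round below 0.1 rad and linear speed of sample below 0.02 m/s); the robot touches nothing.
It fails at once if the slider is dragged (faster than 30 mm/s) while its hold is on (pad less than 1 mm down) ((velocity of joint slider above 0.03 m/s or velocity of joint slider below -0.03 m/s) and value of joint brake_pad below 0.001 m).
It fails at once if the robot touches the bottle in the cradle (contact force between any of the fingers, the arm and sample above 0.3 N).
It fails at once if the bottle leaves the cradle (z of sample in the frame of gauge above 0.08 m or z of sample in the frame of gauge below 0.055 m).
It fails at once if another thing on the bench is moved by 20 mm or more (distance of any of tall_bottle, short_bottle, collar, hood, weight, beaker, length_bar from where it was at the start of the episode above 0.02 m).
It also fails if it takes over 32 s, if anything falls off the work surface, if the arm or the gripper's body presses on something with over 40 N, if the wrist force passes 120 N, or if a joint passes its speed limit or range.

## Working session

There is one attempt and no reset: what is moved stays moved. The work goes in short steps, each a Python script; the robot and the scene stay as the last script left them, time stands still between calls to the robot, and variables do not carry over. Pictures are saved under pics/ and viewed, and the job is handed in when it is done.

```bash
ls; mkdir -p pics
python3 - <<'E'
from station import robot, fingers, vision, workorder, recognise
import cv2
for n in ["scene","top","wrist"]:
    im=vision.grab_frame(n); cv2.imwrite(f"pics/{n}0.png",im[:,:,::-1])
    c=vision.calibration(n); print(n,c)
    if n!="wrist":
        for l in ["gauge","slider","pad_top","brake_pad","jaw_face","stop_face","sample"]:
            print(l,[(x["p"],[round(float(v)) for v in x["rect"]]) for x in recognise(l,n)])
print(robot.current_time_s(),robot.tip_reach)
E
```

```text
pics
scene {'mtx': array([[419.235027  ,   0.        , 282.78577079],
       [  0.        , 419.235027  , 216.38824888],
       [  0.        ,   0.        ,   1.        ]]), 'k1': 0.0010907599390771675, 'extrinsics': array([[-0.44496234,  0.89554096,  0.00386081,  0.23728902],
       [-0.54774382, -0.27556001,  0.78996417,  0.22126739],
       [ 0.70850915,  0.34938957,  0.61314085, -1.57967038],
       [ 0.        ,  0.        ,  0.        ,  1.        ]])}
gauge []
slider [(0.59, [290, 222, 28, 30])]
pad_top [(0.61, [291, 214, 20, 9])]
brake_pad [(0.64, [292, 215, 22, 10])]
jaw_face [(0.94, [292, 222, 27, 33])]
stop_face [(0.68, [329, 253, 134, 101]), (0.16, [337, 260, 57, 42])]
sample [(0.9, [340, 261, 59, 42]), (0.68, [396, 211, 50, 30])]
top {'mtx': array([[445.37678992,   0.        , 275.41136472],
       [  0.        , 445.37678992, 212.72328071],
       [  0.        ,   0.        ,   1.        ]]), 'k1': -0.11445932726855947, 'extrinsics': array([[ 0.00612205, -0.99987262,  0.01473974, -0.00515323],
       [ 0.98677399,  0.00842826,  0.16188287, -0.53184431],
       [-0.16198
[... 401 characters left out ...]
])]
stop_face [(0.88, [246, 209, 112, 68])]
sample [(0.85, [201, 287, 40, 40]), (0.77, [157, 188, 43, 19]), (0.63, [223, 193, 44, 18])]
wrist {'mtx': array([[376.15174592,   0.        , 282.14538012],
       [  0.        , 376.15174592, 208.07861819],
       [  0.        ,   0.        ,   1.        ]]), 'k1': -0.029308454828037935, 'T_tool_cam': array([[-1.02961089e-03,  9.51653638e-01,  3.07171440e-01,
         7.89706168e-02],
       [ 9.99998282e-01,  5.06448865e-04,  1.78286502e-03,
         9.39129271e-05],
       [ 1.54110336e-03,  3.07172748e-01, -9.51652525e-01,
        -1.25462393e-01],
       [ 0.00000000e+00,  0.00000000e+00,  0.00000000e+00,
         1.00000000e+00]])}
0.85 0.017
```

Run:
```python
import cv2
im=cv2.imread("pics/top0.png"); cv2.imwrite("pics/top0c.png",cv2.resize(im[150:320,100:350],None,fx=3.2,fy=3.2,interpolation=cv2.INTER_CUBIC))
im=cv2.imread("pics/scene0.png"); cv2.imwrite("pics/scene0c.png",cv2.resize(im[160:330,230:480],None,fx=3.2,fy=3.2,interpolation=cv2.INTER_CUBIC))
```

```text
(no output)
```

View pics/top0.png

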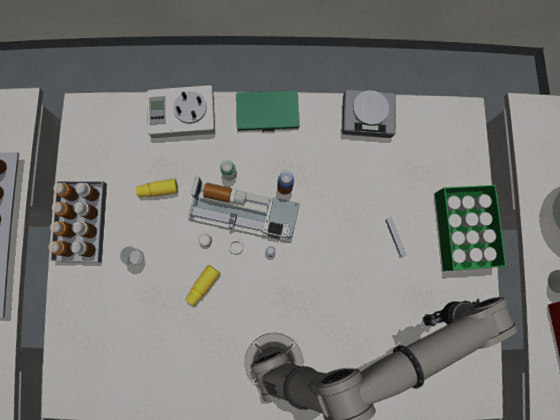

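View pics/top0c.png

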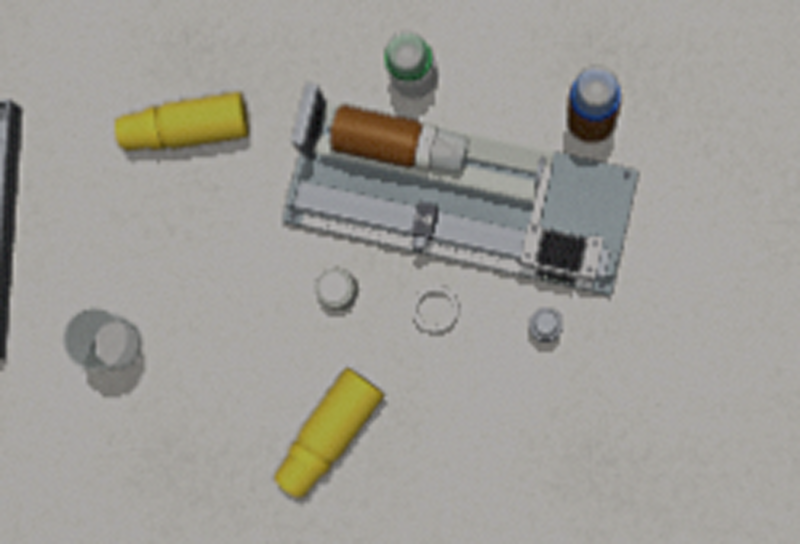

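View pics/scene0c.png

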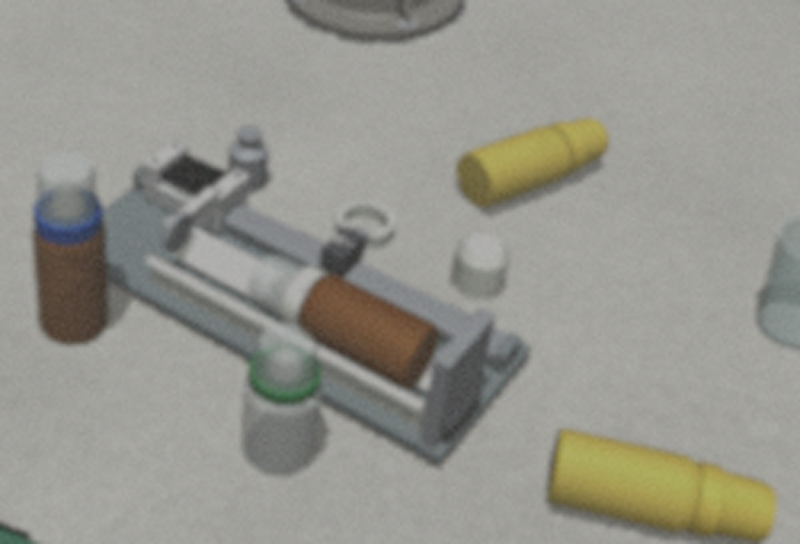

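```bash
cat > h.py <<'E'
from station import robot, fingers, vision, workorder, recognise
import numpy as np, cv2
from scipy.spatial.transform import Rotation as Ro
def ray(name,px,pose=None):
    c=vision.calibration(name);K=c["mtx"];k=c["k1"]
    d=np.array([(px[0]-K[0,2])/K[0,0],(px[1]-K[1,2])/K[1,1]]);u=d.copy()
    for _ in range(20): u=d/(1+k*(u@u))
    v=np.array([u[0],-u[1],-1.])
    if name=="wrist":
        p,R=pose;T=c["T_tool_cam"]
        return p+R@T[:3,3],R@(T[:3,:3]@v)
    E=c["extrinsics"];R=E[:3,:3]
    return -R.T@E[:3,3],R.T@v
def at(name,px,z,pose=None):
    o,d=ray(name,px,pose);return o+d*(z-o[2])/d[2]
def proj(name,P,pose=None):
    c=vision.calibration(name);K=c["mtx"]
    if name=="wrist":
        p,R=pose;T=c["T_tool_cam"];q=T[:3,:3].T@(R.T@(np.array(P)-p)-T[:3,3])
    else: q=c["extrinsics"][:3,:3]@P+c["extrinsics"][:3,3]
    s=np.array([q[0],-q[1]])/-q[2];s=s*(1+c["k1"]*(s@s))
    return K[:2,:2]@s+K[:2,2]
def pose():
    return np.array(robot.current_tool_pos()),Ro.from_euler("xyz",robot.current_eef_rot(),degrees=True).as_matrix()
E
python3 - <<'E'
from h import *
f=lambda x,y:(100+x/3.2,150+y/3.2)
g=lambda x,y:(230+x/3.2,160+y/3.2)
print("pad top",at("top",f(562,252),.06)," scene",at("scene",g(192,173),.06))
a=at("top",f(612,293),.02);b=at("top",f(287,222),.02);print("corners",a,b,b-a,np.hypot(*(b-a)[:2]),"yaw",np.degrees(np.arctan2(-(b-a)[0],(b-a)[1])))
print("tr corner",at("top",f(637,168),.02))
print(pose(),robot.current_eef_rot(),robot.current_finger_gap())
E
```

```text
pad top [ 0.47114871 -0.00214762  0.06      ]  scene [ 0.48008766 -0.00355273  0.06      ]
corners [ 0.42958701 -0.06001641  0.02      ] [0.50821416 0.31365662 0.02      ] [0.07862714 0.37367304 0.        ] 0.3818556860992314 yaw -11.882657964915898
tr corner [ 0.57479321 -0.08888104  0.02      ]
(array([ 0.18853912, -0.51670487,  0.24831182]), array([[ 9.39417706e-01,  3.42774524e-01,  1.13568582e-05],
       [ 3.42774524e-01, -9.39417703e-01, -6.53074363e-05],
       [-1.17168917e-05,  6.52438037e-05, -9.99999998e-01]])) [1.79996262e+02 6.71328445e-04 2.00460035e+01] 0.9959775627945012
```

Run:
```python
from h import *
print(robot.current_time_s())
fingers.gripper_to(0.0,force=40)
robot.move_to([0.45,0.0,0.26],[180,0,-11.9])
print(robot.current_time_s())
p=pose(); im=vision.grab_frame("wrist"); cv2.imwrite("pics/w1.png",im[:,:,::-1]); np.savez("w1",p=p[0],R=p[1])
print(p[0],robot.current_eef_rot(),robot.current_joint_positions(),robot.current_contact_force(),robot.current_finger_gap())
for l in ["pad_top","jaw_face","slider"]: print(l,recognise(l,"wrist"))
print(robot.current_time_s())
```

```text
0.85
3.7
[ 0.45009133 -0.00120495  0.25988246] [ 1.79982794e+02  7.18319848e-03 -1.20215050e+01] [  30.08017382    8.02853944  -35.77105042   98.83685194    4.87021655
   74.69943071 -108.73418155] [-0.34639117  0.19516841 -0.66402921] -0.002473137467515489
pad_top [{'rect': [278.6, 155.3, 64.0, 44.5], 'p': 0.81}]
jaw_face [{'rect': [270.9, 107.2, 114.5, 153.8], 'p': 0.62}]
slider [{'rect': [272.3, 107.5, 115.2, 153.9], 'p': 0.69}]
3.9
```

View pics/w1.png

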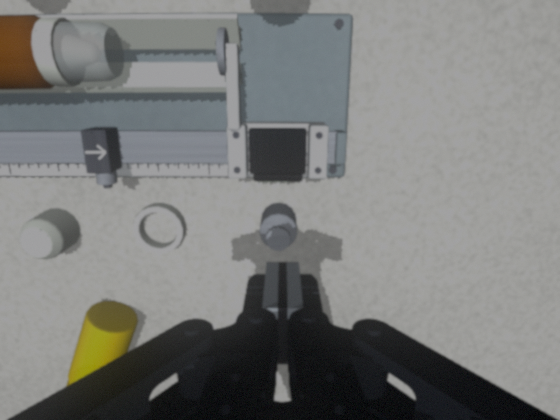

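Run:
```python
from h import *
d=np.load("w1.npz");P=(d["p"],d["R"])
im=cv2.imread("pics/w1.png");c=cv2.resize(im[110:190,70:360],None,fx=2.7,fy=2.7,interpolation=cv2.INTER_CUBIC);cv2.imwrite("pics/w1c.png",c)
a=at("wrist",(2,178),.02,P);b=at("wrist",(343,177.5),.02,P);yaw=np.arctan2(-(a-b)[0],(a-b)[1]);print("yaw",np.degrees(yaw))
G=np.array([[np.cos(yaw),-np.sin(yaw)],[np.sin(yaw),np.cos(yaw)]])
pad=at("wrist",(278,154),.06,P);print("pad",pad)
for n,px,z in [("padL",(250,154),.06),("padR",(306,154),.06),("padtop",(278,128),.06),("padbot",(278,181),.06),("stopR",(119,150),.064),("sliderfront",(228,152),.066),("sliderback",(327,152),.066),("weight",(279,236),.06),("jaw",(226,50),.066),("hoodtop",(43,240),.044),("basecorner",(343,177.5),.02)]:
    q=at("wrist",px,z,P); print(n,np.round(q,4),"rel pad gauge",np.round(G.T@(q-pad)[:2],4))
```

```text
yaw -12.06536114332101
pad [ 0.47349146 -0.00207149  0.06      ]
padL [0.4786 0.0217 0.06  ] rel pad gauge [0.     0.0243]
padR [ 0.4684 -0.0259  0.06  ] rel pad gauge [ 0.     -0.0243]
padtop [ 0.4953 -0.0068  0.06  ] rel pad gauge [ 0.0223 -0.0001]
padbot [0.4499 0.0031 0.06  ] rel pad gauge [-0.0241  0.0001]
stopR [0.5064 0.1308 0.064 ] rel pad gauge [0.0044 0.1368]
sliderfront [0.4851 0.039  0.066 ] rel pad gauge [0.0028 0.0425]
sliderback [ 0.4674 -0.0436  0.066 ] rel pad gauge [ 0.0028 -0.0418]
weight [0.3983 0.0133 0.06  ] rel pad gauge [-0.0767 -0.0007]
jaw [0.5639 0.0202 0.066 ] rel pad gauge [0.0837 0.0407]
hoodtop [0.4364 0.2452 0.044 ] rel pad gauge [-0.0879  0.2341]
basecorner [ 0.4304 -0.0585  0.02  ] rel pad gauge [-0.0304 -0.0642]
```

View pics/w1c.png

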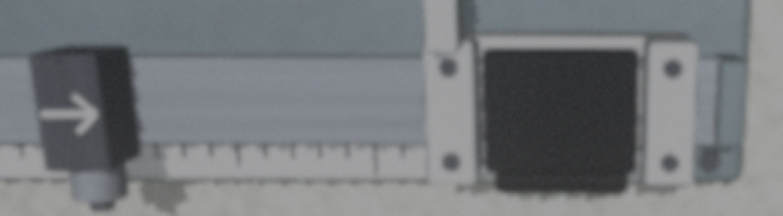

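```bash
cat >> h.py <<'E'
yaw=np.radians(-12.05)
ex=np.array([np.cos(yaw),np.sin(yaw),0]);ey=np.array([-np.sin(yaw),np.cos(yaw),0])
pad=np.array([0.4735,-0.0021,0])+0.0025*ex
O=[180,0,-12.05]
def st(s):
    p=np.array(robot.current_tool_pos());f=np.array(robot.current_contact_force());d=p-pad
    print(s,"t",robot.current_time_s(),"x %.4f y %.4f tipz %.4f"%(d@ex,d@ey,p[2]-.017),"F",np.round([f@ex,f@ey,f[2]],2),flush=True)
E
python3 - <<'E'
from h import *
q=pad+0.008*ey
robot.move_to(list(q+[0,0,0.13]),O)
robot.line_to(list(q+[0,0,0.090]),O,velocity=0.08);st("above")
print(robot.line_to(list(q+[0,0,0.0725]),O,velocity=0.02,f_stop=7.0));st("down");robot.pause(.1);st("down")
p=pose(); im=vision.grab_frame("wrist"); cv2.imwrite("pics/w2.png",im[:,:,::-1])
E
```

```text
above t 5.1417 x 0.0004 y 0.0081 tipz 0.0734 F [-0.11  0.07  0.45]
False
down t 6.1667 x -0.0000 y 0.0081 tipz 0.0561 F [-1.85 -0.81  6.85]
down t 6.2667 x -0.0000 y 0.0081 tipz 0.0561 F [-1.4  -0.54  7.39]
```

View pics/w2.png

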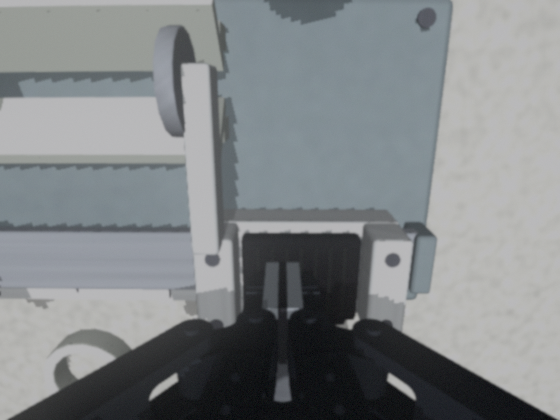

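Run:
```python
from h import *
robot.line_to(list(pad+0.008*ey+[0,0,0.0718]),O,velocity=0.02);st("deeper")
print(robot.line_to(list(pad+0.055*ey+[0,0,0.0718]),O,velocity=0.03,f_stop=7));st("push1")
im=vision.grab_frame("wrist"); cv2.imwrite("pics/w3.png",im[:,:,::-1])
```

```text
deeper t 6.5667 x -0.0000 y 0.0081 tipz 0.0554 F [-1.57 -0.51  6.52]
False
push1 t 8.2833 x 0.0001 y 0.0555 tipz 0.0556 F [-3.08  0.3   5.97]
```

View pics/w3.png

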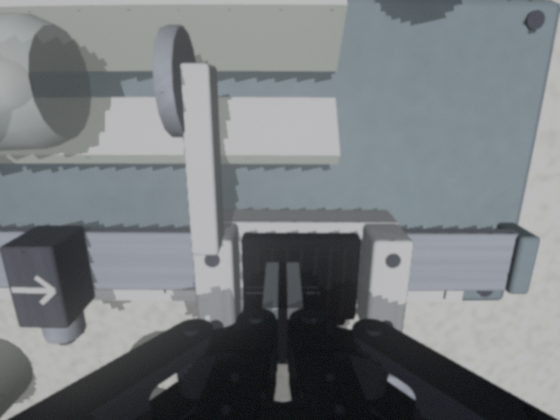

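The jaw and slider have moved with the fingers: the jaw stays at column 175 and the stop block is at (50,275). I'll keep pushing.

Run:
```python
from h import *
print(robot.line_to(list(pad+0.100*ey+[0,0,0.0718]),O,velocity=0.03,f_stop=7));st("push2")
im=vision.grab_frame("wrist"); cv2.imwrite("pics/w4.png",im[:,:,::-1])
```

```text
False
push2 t 9.9833 x 0.0003 y 0.1003 tipz 0.0556 F [-1.4   0.13  7.67]
```

View pics/w4.png

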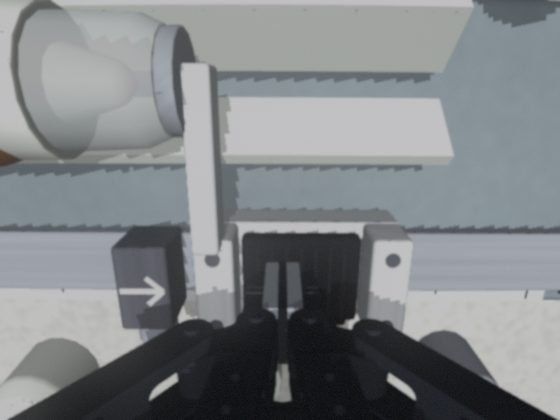

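Run:
```python
from h import *
print(robot.line_to(list(pad+0.145*ey+[0,0,0.0718]),O,velocity=0.02,f_stop=8));st("push3")
robot.pause(.15);st("hold")
im=vision.grab_frame("wrist"); cv2.imwrite("pics/w5.png",im[:,:,::-1])
```

```text
True
push3 t 11.2333 x 0.0011 y 0.1174 tipz 0.0555 F [-0.42 -1.39  5.34]
hold t 11.3833 x 0.0011 y 0.1175 tipz 0.0556 F [-0.36 -1.15  6.2 ]
```

View pics/w5.png

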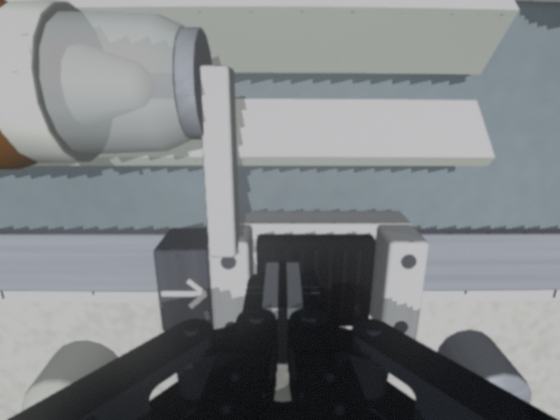

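Run:
```python
from h import *
print(robot.line_to(list(pad+0.145*ey+[0,0,0.0718]),O,velocity=0.02,f_stop=8));st("push4")
robot.pause(.15);st("hold")
im=vision.grab_frame("wrist"); cv2.imwrite("pics/w6.png",im[:,:,::-1])
```

```text
True
push4 t 11.9333 x 0.0011 y 0.1175 tipz 0.0557 F [ 0.12 -1.31  5.96]
hold t 12.0833 x 0.0011 y 0.1175 tipz 0.0558 F [-1.31 -0.65  6.37]
```

View pics/w6.png

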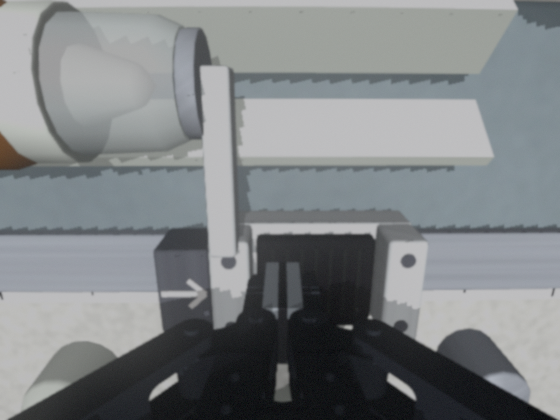

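Run:
```python
from h import *
p=np.array(robot.current_tool_pos())
robot.line_to(list(p+[0,0,0.012]),None,velocity=0.02);st("up1")
robot.line_to(list(p+[0,0,0.08]),None,velocity=0.08)
robot.line_to(list(p+[0,0,0.16]-0.06*ex),None,velocity=0.12);st("up2")
P=pose();im=vision.grab_frame("wrist"); cv2.imwrite("pics/w7.png",im[:,:,::-1])
for n,px,z in [("bridge",0,0)]: pass
np.savez("w7",p=P[0],R=P[1])
im=vision.grab_frame("top"); cv2.imwrite("pics/top7.png",cv2.resize(im[150:320,100:350,::-1],None,fx=3.2,fy=3.2,interpolation=cv2.INTER_CUBIC))
```

```text
up1 t 12.925 x 0.0009 y 0.1174 tipz 0.0676 F [ 0.53  0.22 -0.1 ]
up2 t 14.9083 x -0.0589 y 0.1171 tipz 0.2152 F [ 0.54 -0.36  0.49]
```

View pics/w7.png

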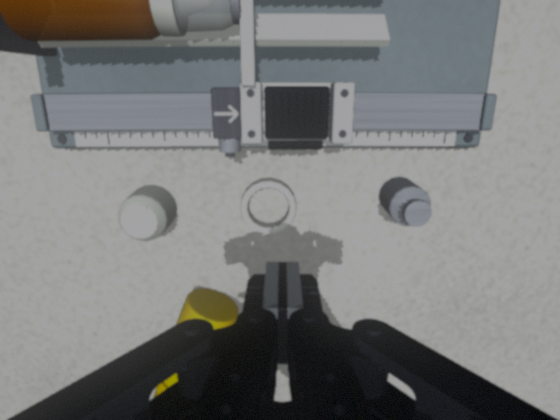

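View pics/top7.png

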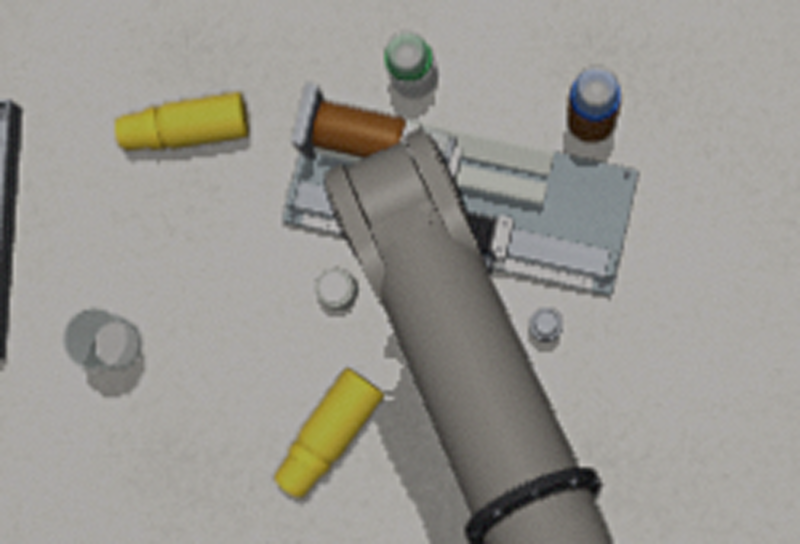

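Run:
```python
from h import *
d=np.load("w7.npz");P=(d["p"],d["R"])
a=at("wrist",(52,147),.02,P);b=at("wrist",(478,147),.02,P);m=(a+b)/2
print(np.hypot(*(a-b)[:2]))
for n,px,z in [("bridge front",(240.5,110),.066),("bridge back",(354,110),.066),("stop back",(240,110),.064)]:
    q=at("wrist",px,z,P);print(n,round(float((q-m)@ey),4))
print("pad disp along rail", [float((at("wrist",(297.5,112),.06,P)-pad)@ey)])
im=cv2.imread("pics/w7.png");cv2.imwrite("pics/w7c.png",cv2.resize(im[70:165,190:370],None,fx=4.4,fy=4.4,interpolation=cv2.INTER_CUBIC))
```

```text
0.3852646549261795
bridge front 0.0174
bridge back -0.0682
stop back 0.018
pad disp along rail [0.10304111083955828]
```

View pics/w7c.png

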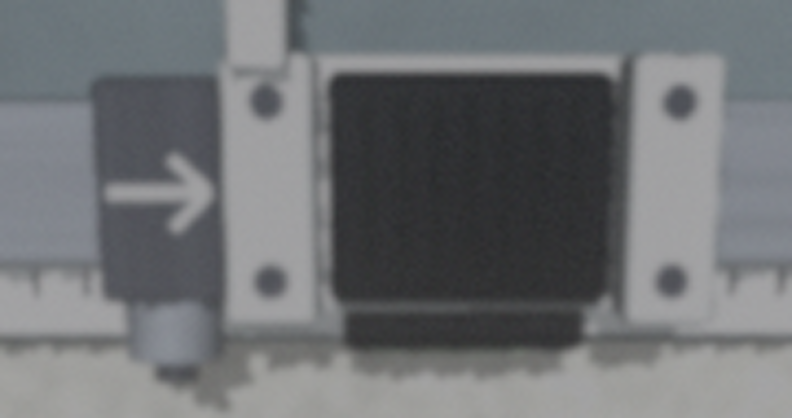

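Run:
```python
from h import *
robot.pause(.2);print(robot.current_dq(),robot.current_contact_force(),robot.current_time_s())
workorder.close_job();print(robot.current_time_s())
```

```text
[-0.06912653 -0.18246594 -0.07158745 -0.12577042 -0.01774285  0.12238928
 -0.01149512] [0.90733747 0.30314114 0.7137754 ] 15.2083
the job is handed in; nothing more can be done
the job is handed in; nothing more can be done
```

The slider is at the stop block with its pad up, the hand is clear, and the job is handed in; the robot's last clock reading before that was 15.2 s. The gripper was shut the whole way.

- **Pushing:** I pressed the pad about 4 to 4.5 mm down (roughly 7 N) and pushed the slider about 0.10 m at 20 to 30 mm/s. It then stopped hard, and a second push did not move it any further. I lifted straight up to let the pad rise.
- **Slider:** The last wrist picture shows no visible gap between the slider and the stop block. The slider's front measured at gauge y = 0.0174 m, where about 0.018 m is expected at the stop. The black pad shows no sign of still being pressed.
- **Bottle:** It lies between the jaw and the anvil. I judged this from the pictures and the jaw's position, and did not measure the bottle's own position. The arm hid part of it in the last top view.
- **Other things on the bench:** The visible ones look unmoved.
- **Differences from the given sizes:** The travel came to about 0.103 m, not 0.120 m. That suggests the slider started about 17 mm along its rail. The base length measured 385 mm against the given 390 mm, which I put down to picture accuracy.

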